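# Find the parts box that rattles

## Task

In one of the three identical grey sealed parts boxes on the bench the weight inside has come loose and goes on swinging to and fro after a shake; the other two are packed tight and weigh about the same. Pick boxes up and shake them until you have found the one that rattles, and stand any other box that you lifted back upright where it was. Finish while still holding the rattling box in the gripper, upright and still, centred above the black pot and a few centimetres clear of its rim, ready to be emptied into it; leave the pot and the other things on the bench where they are.

Things in the scene. Friction and masses are not known exactly. Their poses are not given: they have to be found in the camera images.
- box_a_center (a point): centre, half-way up (31 mm above its underside), of one of three identical plain grey sealed parts boxes, 66 x 66 mm square, 62 mm tall, rigid, flat sides, about 0.44 kg in all, a steel clip on each of two opposite sides; z is its upward axis, x and y are square to its sides. The letters a, b, c say nothing about the contents.
- box_b_center (a point): centre, half-way up, of another of the three identical grey boxes (66 x 66 x 62 mm, axes as for the first). In the rattling one of the three a hidden 0.24 kg weight swings on springy packing in any level direction: after a few quick sideways strokes of 2 to 10 cm it goes on swinging 4 to 5 times a second for about 2 s, pushing to and fro with 1 to 2.5 N
- box_c_center (a point): centre, half-way up, of another of the three identical grey boxes (66 x 66 x 62 mm, axes as for the first). A packed box is steady as soon as the hand stops, a rattling one keeps pulling to and fro sideways for about 2 s after a quick shake
- pot_rim (a point): centre of the mouth, at rim height, of the open black plastic pot (106 mm across at the rim, 93 mm tall) that stands upright on the bench; z up
- tape: green roll of tape lying flat, 68 mm across, 16 mm high; origin at the centre of its underside; leave alone
- marker: white marker pen with a black cap, 128 x 18 x 18 mm, lying; origin at the centre of its underside; leave alone
- gauge: black hand-held thickness gauge, 105 x 62 x 26 mm, lying; origin at the centre of its underside; leave alone
- coupler: brass air coupler, 66 x 25 x 25 mm, lying; origin at the centre of its underside; leave alone
Not all that is in view belongs to the job. Of the things that look like the part that bears pot_rim, the smaller one is meant.

How it is judged (in metres and radians):
On the way:
1. the box with the loose weight is lifted off the bench and shaken so that the weight swings inside (((distance between content_a and box_a_center below 0.06 m and height (world z) of box_a_center above 0.05 m and (velocity of joint any of swing_x, swing_y above 0.15 m/s or velocity of joint any of swing_x, swing_y below -0.15 m/s)) or (distance between content_a and box_b_center below 0.06 m and height (world z) of box_b_center above 0.05 m and (velocity of joint any of swing_x, swing_y above 0.15 m/s or velocity of joint any of swing_x, swing_y below -0.15 m/s)) or (distance between content_a and box_c_center below 0.06 m and height (world z) of box_c_center above 0.05 m and (velocity of joint any of swing_x, swing_y above 0.15 m/s or velocity of joint any of swing_x, swing_y below -0.15 m/s)))), for 0.01 s.
At the end, for the whole second after the job is handed in: The rattling box is held by the fingers within 35 mm of the pot's axis, underside 10 to 160 mm above its rim, within 0.2 rad of upright, still, not touching the pot; the other boxes stand upright, let go, within 50 mm of their places; the pot stands within 30 mm of its place (((distance between content_a and box_a_center below 0.06 m and horizontal distance between box_a_center and pot_rim below 0.035 m and z of box_a_center in the frame of pot_rim between 0.041 and 0.191 m and angle between box_a_center's own z axis and vertical below 0.2 rad and linear speed of box_a below 0.05 m/s and contact force between box_a and the fingers above 2 N and contact force between box_a and pot below 0.1 N) or (distance between content_a and box_b_center below 0.06 m and horizontal distance between box_b_center and pot_rim below 0.035 m and z of box_b_center in the frame of pot_rim between 0.041 and 0.191 m and angle between box_b_center's own z axis and vertical below 0.2 rad and linear speed of box_b below 0.05 m/s and contact force between box_b and the fingers above 2 N and contact force between box_b and pot below 0.1 N) or (distance between content_a and box_c_center below 0.06 m and horizontal distance between box_c_center and pot_rim below 0.035 m and z of box_c_center in the frame of pot_rim between 0.041 and 0.191 m and angle between box_c_center's own z axis and vertical below 0.2 rad and linear speed of box_c below 0.05 m/s and contact force between box_c and the fingers above 2 N and contact force between box_c and pot below 0.1 N)) and (distance between content_a and box_a_center below 0.06 m or (height (world z) of box_a_center below 0.037 m and angle between box_a_center's own z axis and vertical below 0.1 rad and distance of box_a_center from where it was at the start of the episode below 0.05 m and contact force between box_a and the fingers below 0.1 N)) and (distance between content_a and box_b_center below 0.06 m or (height (world z) of box_b_center below 0.037 m and angle between box_b_center's own z axis and vertical below 0.1 rad and distance of box_b_center from where it was at the start of the episode below 0.05 m and contact force between box_b and the fingers below 0.1 N)) and (distance between content_a and box_c_center below 0.06 m or (height (world z) of box_c_center below 0.037 m and angle between box_c_center's own z axis and vertical below 0.1 rad and distance of box_c_center from where it was at the start of the episode below 0.05 m and contact force between box_c and the fingers below 0.1 N)) and angle between pot_rim's own z axis and vertical below 0.1 rad and distance of pot_rim from where it was at the start of the episode below 0.03 m); the arm keeps its last pose, push and grip.
It fails at once if the tape is pushed more than 40 mm from its place (distance of tape from where it was at the start of the episode above 0.04 m).
It fails at once if the marker is pushed more than 40 mm from its place (distance of marker from where it was at the start of the episode above 0.04 m).
It fails at once if the gauge is pushed more than 40 mm from its place (distance of gauge from where it was at the start of the episode above 0.04 m).
It fails at once if the coupler is pushed more than 40 mm from its place (distance of coupler from where it was at the start of the episode above 0.04 m).
It also fails if it takes over 58 s, if anything falls off the work surface, if the arm or the gripper's body presses on something with over 40 N, if the wrist force passes 120 N, or if a joint passes its speed limit or range.

## Robot

A 6-joint arm with a two-finger parallel gripper is mounted at the origin on a cart in front of the work surface, level with it; the furniture and walls round the work are solid. World frame = base frame: x ahead of the robot, y to its left, z up, the work surface at z = 0. Lengths are in mm, angles in rad, forces in N, time in s.
With the tool pointing down it reaches from about 350 to 850 mm from the base axis. Payload 8.1 kg.
Tool frame: the origin (TCP) lies midway between the tips of the shut fingers; the grasp point (between the pads) lies 19 mm behind it; z points along the fingers, y is the direction in which the jaws open and shut (so a half turn about z gives the same grasp; the last joint's range is limited). The gripper opens to 85 mm and grips with 20 to 120 N. Pads are 22 mm wide; open, the fingers measure 114 mm over their backs; the gripper's body (76 mm by 85 mm) begins 54 mm behind the grasp point. The pads swing forward as they close: fully open they stand 13 mm farther back than shut.
Start: joints at [1.092, 0.13, 1.488, -0, 1.523, -0.085], TCP at [230.2, 554.088, 231.292] pointing down, gripper open.
Joint ranges: [-2.96, 2.96], [-0.89, 2.26], [0.02, 2.5], [-1.34, 4.48], [0, 2.73], [-2.66, 2.66]. Speed limits (rad/s): [2.39, 2.39, 2.79, 3.14, 3.14, 3.14].

## Interface

Orientations are given as a rotation vector (axis times angle).
In Python, from bench import telemetry, cams, r gives the robot as it stands. The module is installed in compiled form; this text tells all that it offers.
- The arm moves only by the shell command python3 -m pendant 'ROWS'. ROWS is JSON, a list of rows, each a list of 3 entries, a list of its own where there are three numbers: the gripper command: -1 is shut, 1 is fully open, values between are in proportion, then the shift along the tool's x, y, z in mm, then the turn about the tool's z in rad. In form: [[grip, [dx, dy, dz], yaw], ...]. A call has exactly 10 rows; each row shifts and turns the commanded pose from where the row before left it, along the tool's axes as they then stand; what a row does not reach is not made up. A row lasts 1/12 s, in which the tool goes at most 41.7 mm and 7.16 degrees, less where a joint would pass 70% of its speed; a pose out of reach is approached as far as the arm can. A call with a gripper value outside its range is refused whole. The fingers move at their own pace and stop on an object; the grip force is fixed at half the most. Time passes only in rows, so rows that do not move let the fingers close, or fill a call up. It gives the time, the measured TCP pose, the force and the opening at its end, in the units of the state.
- telemetry.state(): the state, without advancing time (a new reading comes with each control period).
- cams.camera(name): name is "side" or "top"; returns a dict with "color" (384x512x3 uint8, red, green, blue), "mtx" (3x3 intrinsics, pixels), "R" (3x3) and "t" (3): a world point X has camera coordinates R X + t. Camera axes: x right, y down, z forward; pixel columns grow to the right and rows downward; lengths in mm; the calibration is good to about 2 mm. A picture is of the moment at which its call begins. There is no depth.
- r.hand_in(): hands the job in, once; it reports no verdict.
The state is a dict: "time": time; "q": joint angles; "dq": joint speeds; "joint_efforts": joint torques, N m; "tcp_pos": TCP position; "orientation": TCP orientation; "force": force on the tool from outside, world axes, zero at the start; "wrist_torque": the same for the moment, N m; "gripper_width": finger opening in mm.
Only numpy, scipy, OpenCV 4.12 (cv2) and the standard library are available. Lean on these libraries where they do the work, as an engineer would, in place of code of your own. Each camera call takes 0.05 s, during which the arm holds its last target. There are 200 camera calls.

## Working session

There is one attempt and no reset: what is moved stays moved. The work goes in short steps, Python scripts to look and compute and a shell command to move; the robot and the scene stay as the last step left them, time stands still between calls to the robot, and variables do not carry over. Pictures are saved under pics/ and viewed, about 8 in all and at most 12, crops included, and the job is handed in when it is done.

```bash
mkdir -p pics; python3 - <<'E'
from bench import telemetry,cams
import cv2,pickle
s=telemetry.state();print({k:s[k] for k in('time','tcp_pos','orientation','force','gripper_width')})
d={}
for n in("top","side"):
    c=cams.camera(n);d[n]=c;cv2.imwrite(f"pics/{n}0.png",c["color"][:,:,::-1])
    print(n,c["mtx"],c["R"],c["t"])
pickle.dump(d,open("c0.pkl","wb"))
E
```

```text
{'time': 0.0, 'tcp_pos': array([229.93730258, 553.5835732 , 230.21087154]), 'orientation': array([-6.14438277e-01, -3.08036853e+00,  2.85323988e-03]), 'force': array([ 0.77968616, -0.01920993,  0.01687116]), 'gripper_width': 85.26560944589951}
top [[399.87352065   0.         252.41906225]
 [  0.         399.87352065 193.04719839]
 [  0.           0.           1.        ]] [[ 0.0112281  -0.9998609   0.01233347]
 [-0.98451298 -0.0132121  -0.17481313]
 [ 0.17495176 -0.01017964 -0.98452438]] [-292.59417528  575.40233104 1353.36859478]
side [[351.3660861    0.         250.49776215]
 [  0.         351.3660861  184.59772143]
 [  0.           0.           1.        ]] [[-0.9304555  -0.36640127 -0.00163655]
 [-0.25213048  0.64349935 -0.72273011]
 [ 0.26586235 -0.67205557 -0.69112844]] [413.00787235 382.69289975 735.45276777]
```

View pics/top0.png

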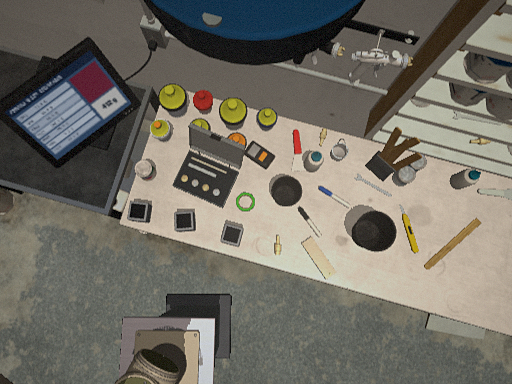

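View pics/side0.png

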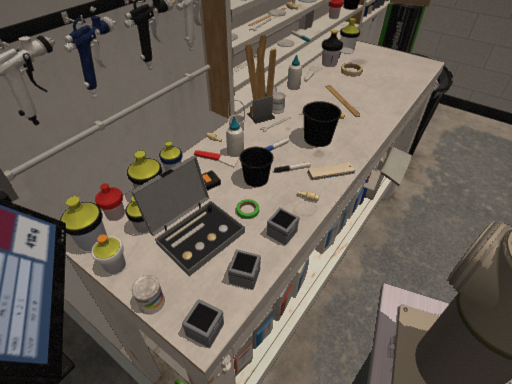

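```bash
python3 - <<'E'
import cv2,numpy as np
a=cv2.imread("pics/top0.png")[165:265,115:315];b=cv2.imread("pics/side0.png")[135:350,170:330]
a=cv2.resize(a,None,fx=3.9,fy=3.9,interpolation=3)[:, :780];cv2.imwrite("pics/topc.png",a)
cv2.imwrite("pics/sidec.png",cv2.resize(b,None,fx=2.75,fy=2.75,interpolation=3))
E
```

```text
(no output)
```

View pics/topc.png

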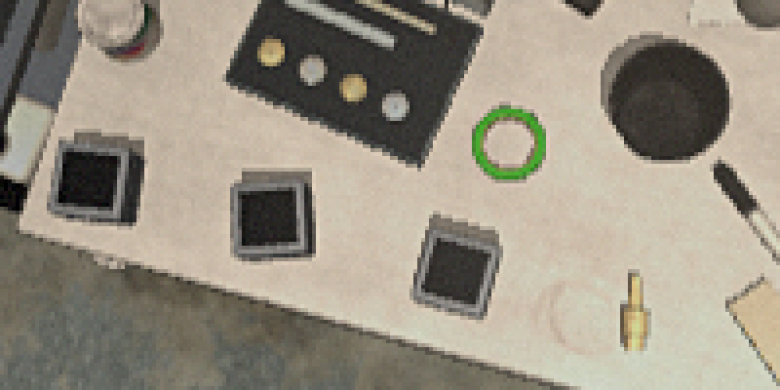

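View pics/sidec.png

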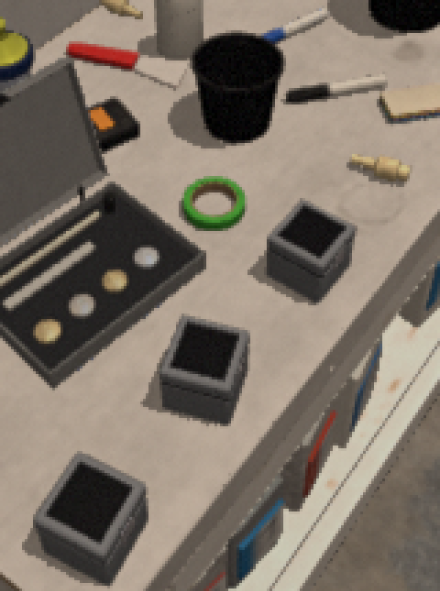

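The smaller black pot is at top (285,190), side (257,166). The larger one at top (371,230), side (320,123) is not the one meant. The three boxes are at top (140,210), (185,220), (231,232). Next I measure them.

```bash
cat >h.py <<'E'
import cv2,numpy as np
def ray(c,uv,z):
    d=c["R"].T@np.linalg.solve(c["mtx"],[uv[0],uv[1],1.]);o=-c["R"].T@c["t"]
    return (o+d*(z-o[2])/d[2])
def dark(c,uv,thr=60,win=30):
    v=c["color"].max(2);m=np.uint8(v<thr)
    w=np.zeros_like(m);u0,v0=map(int,uv);w[max(v0-win,0):v0+win,max(u0-win,0):u0+win]=1
    n,l=cv2.connectedComponents(m*w)
    k=np.uint8(l==l[v0,u0]);return max(cv2.findContours(k,0,cv2.CHAIN_APPROX_NONE)[0],key=cv2.contourArea)
E
python3 - <<'E'
import pickle,cv2,numpy as np
from h import *
d=pickle.load(open("c0.pkl","rb"))
for n,pts in(("top",[(139,211),(185,220),(232,233)]),("side",[(203,319),(244,266),(284,219)])):
    c=d[n]
    for p in pts:
        k=dark(c,p,52,16); P=np.array([ray(c,q[0],62)[:2] for q in k],np.float32)
        r=cv2.minAreaRect(P);print(n,p,np.round(r[0]),np.round(r[1]),"axis deg",round(r[2],1))
for n,p in(("top",(285,190)),("side",(257,160))):
    k=dark(d[n],p,60,32);P=np.array([ray(d[n],q[0],93)[:2] for q in k],np.float32)
    (x,y),rr=cv2.minEnclosingCircle(P);print(n,"pot encl",x,y,rr,P.min(0),P.max(0))
for p in [(278,243),(246,201),(303,208),(320,234)]:print(p,ray(d["top"],p,10).round())
E
```

```text
top (139, 211) [511. 112.] [45. 48.] axis deg 0.7
top (185, 220) [478. -49.] [45. 45.] axis deg 2.2
top (232, 233) [ 636. -311.] [1380. 1952.] axis deg 1.2
side (203, 319) [510. 114.] [47. 49.] axis deg 84.6
side (244, 266) [479. -46.] [48. 48.] axis deg 4.8
side (284, 219) [ 433. -213.] [47. 47.] axis deg 76.1
top pot encl 728.6477661132812 -308.2898864746094 1114.2647705078125 [  -41.60348 -1250.6555 ] [1323.2339   657.25116]
side pot encl 569.173095703125 -357.7854309082031 90.60801696777344 [ 514.13214 -445.217  ] [ 633.22565 -270.3055 ]
(278, 243) [ 408. -379.   10.]
(246, 201) [ 557. -263.   10.]
(303, 208) [ 534. -469.   10.]
(320, 234) [ 441. -529.   10.]
```

```bash
python3 - <<'E'
import pickle,cv2,numpy as np
from h import *
d=pickle.load(open("c0.pkl","rb"))
for t in(56,62,70):
  k=dark(d["top"],(231,233),t,14);P=np.array([ray(d["top"],q[0],62)[:2] for q in k],np.float32);print(t,cv2.minAreaRect(P))
for t in(45,55,65,75):
  for n,p in(("top",(288,192)),("side",(257,170))):
    try:k=dark(d[n],p,t,26)
    except Exception as e: print(e);continue
    P=np.array([ray(d[n],q[0],93)[:2] for q in k],np.float32);print(t,n,d[n]["color"][p[1],p[0]],cv2.boundingRect(k),[np.round(v) for v in cv2.fitEllipse(P)[:2]],P.min(0).round(),P.max(0).round())
# force bbox check: predicted pixels of rim for a candidate
v=d["side"]["color"].max(2);print("col257",v[135:160,257]);print("row158",v[156,230:285])
t=d["top"]["color"].max(2);print("row190",t[190,262:310]);print("col285",t[165:215,285])
E
```

```text
56 ((433.4211120605469, -214.27450561523438), (46.551090240478516, 46.39451599121094), 74.9969711303711)
62 ((433.4288024902344, -214.4257049560547), (47.077056884765625, 46.38926696777344), 75.3320541381836)
70 ((433.1767272949219, -215.06039428710938), (48.51923751831055, 46.397056579589844), 74.78083801269531)
45 top [65 60 51] (0, 0, 512, 384) [array([ 656., -305.]), array([1557., 2132.])] [  -42. -1251.] [1323.  657.]
45 side [2 0 0] (240, 148, 33, 39) [array([ 570., -363.]), array([ 95., 186.])] [ 514. -445.] [ 632. -271.]
55 top [65 60 51] (0, 0, 512, 384) [array([ 656., -305.]), array([1557., 2132.])] [  -42. -1251.] [1323.  657.]
55 side [2 0 0] (240, 147, 33, 40) [array([ 570., -364.]), array([ 96., 188.])] [ 514. -445.] [ 633. -270.]
65 top [65 60 51] (0, 0, 512, 384) [array([ 656., -305.]), array([1557., 2132.])] [  -42. -1251.] [1323.  657.]
65 side [2 0 0] (240, 147, 33, 40) [array([ 570., -364.]), array([ 97., 189.])] [ 514. -445.] [ 634. -269.]
75 top [65 60 51] (271, 176, 31, 30) [array([ 582., -400.]), array([100., 102.])] [ 532. -451.] [ 633. -348.]
75 side [2 0 0] (240, 147, 33, 40) [array([ 570., -366.]), array([ 98., 192.])] [ 514. -451.] [ 635. -269.]
col257 [175 177 177 179 178 178 178 179 182 184 183 123  48  14  14  20  16   3
   8  12  10   8   6   7   9]
row158 [116 107 101  98  97  97  97 101 130  76  31   6  14   5   8  11   5  13
  14  11   9  11  14   1  14   8  13   8   6   8   9  11   6  11   5   8
   7   6  10   7   8   3  39 118 175 175 173 173 171 170 175 174 175 175
 177]
row190 [207 210 206 207 207 212 212 123 135  56  55  47  50  51  64  66  69  69
  63  65  57  62  55  63  60  60  65  61  65  60  56  55  42  48  51  51
  46  51  41  62 174 202 203 201 202 204 208 203]
col285 [201 200 203 201 200 198 197 199 208 178 107  69  50  49  52  47  54  51
  51  51  58  65  60  60  61  63  64  55  66  56  57  58  56  58  59  63
  52  55  54  57  41 155 219 210 207 205 208 208 207 206]
```

Pot rim is at (582,-400,93), confirmed by both views. Boxes: A (511,113), B (478,-48), C (433,-214) with axes at about -2°, 3.5° and -14.5°. Every one is in reach. C is nearest the pot, so I start there with the jaws at 75.5°.

```bash
python3 -m pendant '[[1,[0,0,0],-0.07],[1,[0,0,0],-0.071],[1,[-24,-30,0],0],[1,[-24,-30,0],0],[1,[-24,-30,0],0],[1,[-24,-30,0],0],[1,[-24,-30,0],0],[1,[-24,-30,0],0],[1,[-24,-30,0],0],[1,[-24,-30,0],0]]'
python3 -m pendant '[[1,[-24,-30,0],0],[1,[-24,-30,0],0],[1,[-24,-30,0],0],[1,[-24,-30,0],0],[1,[-24,-30,0],0],[1,[-8,-34,0],0],[1,[-8,-34,0],0],[1,[-8,-34,0],0],[1,[-8,-34,0],0],[1,[-8,-34,0],0]]'
python3 -m pendant '[[1,[-8,-34,0],0],[1,[-8,-34,0],0],[1,[-8,-34,0],0],[1,[-8,-34,0],0],[1,[0,0,20],0],[1,[0,0,20],0],[1,[0,0,20],0],[1,[0,0,20],0],[1,[0,0,0],0],[1,[0,0,0],0]]'
cat >>h.py <<'E'
from scipy.spatial.transform import Rotation as Ro
def go(s,xy,z):
    R=Ro.from_rotvec(s["orientation"]).as_matrix()
    print("t",s["time"],"tcp",s["tcp_pos"].round(1),"jaw deg",np.degrees(np.arctan2(R[1,1],R[0,1])).round(1),"F",s["force"].round(2),"w",round(s["gripper_width"],1),"tool move",(R.T@(np.array([*xy,z])-s["tcp_pos"])).round(1))
E
python3 -c "
from h import *
from bench import telemetry
go(telemetry.state(),(433,-214),18)"
```

```text
time: 0.93
tcp_pos: [356.1, 271.9, 230.9]
orientation: [-0.395, -3.116, 0.0]
force: [0.8, -0.9, 0.2]
gripper_width: 85.3
time: 1.77
tcp_pos: [430.3, -77.8, 231.0]
orientation: [-0.396, -3.116, -0.0]
force: [1.5, 0.3, 0.0]
gripper_width: 85.3
time: 2.6
tcp_pos: [426.9, -215.2, 150.1]
orientation: [-0.396, -3.113, -0.002]
force: [-0.0, -0.2, 0.7]
gripper_width: 85.4
t 2.6 tcp [ 426.9 -215.2  150.1] jaw deg 75.5 F [-0.01 -0.21  0.69] w 85.4 tool move [ -6.1   2.5 132.1]
```

```bash
python3 -m pendant '[[1,[-6,2.5,12],0],[1,[0,0,20],0],[1,[0,0,20],0],[1,[0,0,20],0],[1,[0,0,20],0],[1,[0,0,15],0],[1,[0,0,13],0],[1,[0,0,12],0],[1,[0,0,0],0],[1,[0,0,0],0]]'
python3 -m pendant '[[-1,[0,0,0],0],[-1,[0,0,0],0],[-1,[0,0,0],0],[-1,[0,0,0],0],[-1,[0,0,0],0],[-1,[0,0,0],0],[-1,[0,0,0],0],[-1,[0,0,0],0],[-1,[0,0,0],0],[-1,[0,0,0],0]]'
```

```text
time: 3.43
tcp_pos: [434.9, -215.1, 20.3]
orientation: [0.396, 3.116, -0.0]
force: [-0.3, -0.6, 0.2]
gripper_width: 85.4
time: 4.27
tcp_pos: [435.9, -215.6, 21.4]
orientation: [0.396, 3.113, -0.002]
force: [-1.4, 1.1, 5.7]
gripper_width: 65.1
```

```bash
python3 -m pendant '[[-1,[0,0,-10],0],[-1,[0,0,-15],0],[-1,[0,0,-15],0],[-1,[0,0,-15],0],[-1,[0,0,-15],0],[-1,[0,0,-15],0],[-1,[0,0,-10],0],[-1,[0,0,0],0],[-1,[0,0,0],0],[-1,[0,0,0],0]]'
cat >rec.py <<'E'
import sys
from bench import telemetry,cams
from h import *
import numpy as np
L=[]
for i in range(int(sys.argv[1])):
    c=cams.camera("side");s=telemetry.state();L.append([s["time"],*s["force"],*s["wrist_torque"]])
L=np.array(L);print(L[:,:4].round(2).tolist());print("pp",np.ptp(L[4:,1:],axis=0).round(2))
cv2.imwrite(f"pics/{sys.argv[2]}.png",c["color"][:,:,::-1]);print("w",s["gripper_width"],s["tcp_pos"])
E
python3 -m pendant '[[-1,[0,35,0],0],[-1,[0,-17,0],0],[-1,[0,-18,0],0],[-1,[0,35,0],0],[-1,[0,-17,0],0],[-1,[0,-18,0],0],[-1,[0,35,0],0],[-1,[0,-17,0],0],[-1,[0,-18,0],0],[-1,[0,0,0],0]]'
python3 rec.py 18 c1
```

```text
time: 5.1
tcp_pos: [433.8, -214.6, 113.5]
orientation: [-0.396, -3.115, -0.001]
force: [-0.4, -0.2, -3.8]
gripper_width: 65.1
time: 5.93
tcp_pos: [433.3, -216.1, 113.0]
orientation: [-0.395, -3.115, 0.001]
force: [0.9, -0.3, -4.1]
gripper_width: 65.3
[[5.98, 0.28, 0.43, -4.33], [6.03, -0.92, -0.26, -4.62], [6.08, -0.68, -0.42, -4.15], [6.13, -0.41, 1.01, -5.01], [6.18, 0.61, 0.29, -4.43], [6.23, 0.28, -0.36, -5.56], [6.28, 0.46, 0.26, -3.59], [6.33, 0.04, -0.06, -5.22], [6.38, -0.14, -0.07, -5.03], [6.43, -0.38, -0.31, -5.19], [6.48, -0.53, 0.33, -4.37], [6.53, -0.03, 0.31, -4.78], [6.58, -0.21, 0.18, -3.83], [6.63, 0.33, -0.24, -4.83], [6.68, 0.11, 0.42, -4.53], [6.73, 0.42, -0.08, -4.51], [6.78, 0.31, 0.17, -4.33], [6.83, -0.66, -0.15, -3.54]]
pp [1.27 0.78 2.02 0.08 0.09 0.14]
w 64.9836606163627 [ 434.35602915 -214.92086028  114.31162623]
```

Box C looks steady: about ±0.4 N of noise and no oscillation. I put it back.

```bash
python3 -m pendant '[[-1,[0,0,18],0],[-1,[0,0,20],0],[-1,[0,0,20],0],[-1,[0,0,15],0],[-1,[0,0,10],0],[-1,[0,0,6],0],[-1,[0,0,3],0],[-1,[0,0,2],0],[-1,[0,0,0],0],[-1,[0,0,0],0]]'
python3 -m pendant '[[1,[0,0,0],0],[1,[0,0,0],0],[1,[0,0,0],0],[1,[0,0,0],0],[1,[0,0,0],0],[1,[0,0,0],0],[1,[0,0,-20],0],[1,[0,0,-20],0],[1,[0,0,-30],0],[1,[0,0,-30],0]]'
python3 -m pendant '[[1,[0,0,-20],-0.1],[1,[0,0,0],-0.11],[1,[0,0,0],-0.104],[1,[0,33,0],0],[1,[0,33,0],0],[1,[0,33,0],0],[1,[0,33,0],0],[1,[0,33,0],0],[1,[0,0,0],0],[1,[0,0,0],0]]'
python3 -c "
from h import *
from bench import telemetry
go(telemetry.state(),(478.5,-48),18)"
```

```text
time: 7.67
tcp_pos: [435.3, -215.5, 21.5]
orientation: [0.396, 3.115, -0.001]
force: [0.9, -0.1, -3.9]
gripper_width: 65.1
time: 8.5
tcp_pos: [433.5, -214.4, 120.5]
orientation: [-0.396, -3.115, -0.001]
force: [1.4, 0.3, -0.6]
gripper_width: 85.1
time: 9.33
tcp_pos: [424.2, -48.9, 140.4]
orientation: [-0.102, 3.14, -0.0]
force: [0.0, 0.3, 0.7]
gripper_width: 85.3
t 9.3333 tcp [424.2 -48.9 140.4] jaw deg 93.7 F [0.02 0.34 0.7 ] w 85.3 tool move [-54.1  -2.6 122.4]
```

```bash
python3 -m pendant '[[1,[-27,-1.5,0],0],[1,[-27,-1,0],0],[1,[0,0,25],0],[1,[0,0,25],0],[1,[0,0,25],0],[1,[0,0,20],0],[1,[0,0,15],0],[1,[0,0,11],0],[1,[0,0,0],0],[1,[0,0,0],0]]'
python3 -m pendant '[[-1,[0,0,0],0],[-1,[0,0,0],0],[-1,[0,0,0],0],[-1,[0,0,0],0],[-1,[0,0,0],0],[-1,[0,0,0],0],[-1,[0,0,0],0],[-1,[0,0,-10],0],[-1,[0,0,-15],0],[-1,[0,0,-15],0]]'
python3 -m pendant '[[-1,[0,0,-15],0],[-1,[0,0,-15],0],[-1,[0,0,-15],0],[-1,[0,0,-10],0],[-1,[0,0,0],0],[-1,[0,0,0],0],[-1,[0,0,0],0],[-1,[0,0,0],0],[-1,[0,0,0],0],[-1,[0,0,0],0]]'
python3 -m pendant '[[-1,[0,35,0],0],[-1,[0,-17,0],0],[-1,[0,-18,0],0],[-1,[0,35,0],0],[-1,[0,-17,0],0],[-1,[0,-18,0],0],[-1,[0,35,0],0],[-1,[0,-17,0],0],[-1,[0,-18,0],0],[-1,[0,0,0],0]]'
python3 rec.py 18 b1
```

```text
time: 10.17
tcp_pos: [478.1, -50.1, 19.1]
orientation: [0.095, -3.139, -0.0]
force: [0.6, 0.5, 0.8]
gripper_width: 85.6
time: 11.0
tcp_pos: [477.1, -49.2, 59.5]
orientation: [0.096, -3.138, -0.001]
force: [0.7, -0.1, -4.7]
gripper_width: 65.2
time: 11.83
tcp_pos: [477.7, -49.3, 113.4]
orientation: [0.096, -3.138, -0.001]
force: [-1.7, -0.2, -3.6]
gripper_width: 65.3
time: 12.67
tcp_pos: [478.6, -51.2, 114.2]
orientation: [-0.097, 3.14, -0.003]
force: [0.4, 0.9, -5.0]
gripper_width: 65.2
[[12.72, -0.77, 1.76, -5.77], [12.77, -0.2, 0.24, -5.1], [12.82, 0.99, -2.42, -5.2], [12.87, 0.34, -1.23, -3.85], [12.92, -0.83, 1.9, -3.97], [12.97, 0.03, 0.88, -5.22], [13.02, -0.37, -1.18, -4.78], [13.07, 0.23, -1.4, -4.11], [13.12, 0.46, 0.94, -4.36], [13.17, -0.43, 0.47, -4.75], [13.22, -0.37, 0.47, -4.11], [13.27, 0.53, -1.25, -4.69], [13.32, 0.37, -0.12, -3.82], [13.37, 0.24, 1.72, -4.57], [13.42, -0.44, 0.33, -4.38], [13.47, -0.13, -0.96, -4.35], [13.52, 0.36, -1.0, -3.08], [13.57, -0.83, 1.37, -4.47]]
pp [1.36 3.3  2.14 0.49 0.23 0.06]
w 64.99195350289385 [478.3725724  -49.49381617 114.34245015]
```

View pics/b1.png

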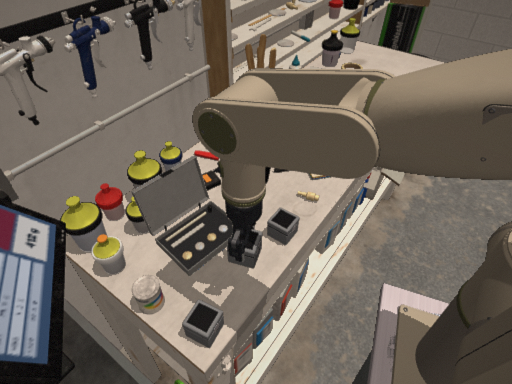

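Box B swings at about 4.5 Hz with 1–2.4 N in y, so it is the rattler. In the picture C stands back in place at side (284,222). I carry B to the pot.

```bash
python3 -m pendant '[[-1,[0,0,-15],0],[-1,[0,0,-20],0],[-1,[0,0,-20],0],[-1,[0,0,-20],0],[-1,[0,0,-15],0],[-1,[-2,-10,0],0],[-1,[-5,-20,0],0],[-1,[-6,-26,0],0],[-1,[-6,-30,0],0],[-1,[-6,-30,0],0]]'
python3 -m pendant '[[-1,[-7,-30,0],0],[-1,[-7,-30,0],0],[-1,[-7,-30,0],0],[-1,[-7,-30,0],0],[-1,[-7,-30,0],0],[-1,[-7,-30,0],0],[-1,[-7,-26,0],0],[-1,[-6,-20,0],0],[-1,[-4,-10,0],0],[-1,[-2,-4,0],0]]'
python3 -m pendant '[[-1,[0,0,0],0],[-1,[0,0,0],0],[-1,[0,0,0],0],[-1,[0,0,0],0],[-1,[0,0,0],0],[-1,[0,0,0],0],[-1,[0,0,0],0],[-1,[0,0,0],0],[-1,[0,0,0],0],[-1,[0,0,0],0]]'
python3 - <<'E'
from h import *
from bench import telemetry,cams
go(telemetry.state(),(582,-400),172)
c=cams.camera("top");cv2.imwrite("pics/top1.png",cv2.resize(c["color"][130:270,120:340,::-1],None,fx=3.5,fy=3.5))
E
```

```text
time: 14.4
tcp_pos: [510.3, -165.1, 203.2]
orientation: [0.097, -3.139, -0.0]
force: [-0.5, -0.4, -4.3]
gripper_width: 65.4
time: 15.23
tcp_pos: [585.2, -401.8, 201.9]
orientation: [0.093, -3.138, -0.001]
force: [0.8, -0.3, -4.7]
gripper_width: 65.2
time: 16.07
tcp_pos: [585.9, -399.4, 204.3]
orientation: [-0.096, 3.14, 0.0]
force: [0.1, 0.3, -4.9]
gripper_width: 65.3
t 16.0667 tcp [ 585.9 -399.4  204.3] jaw deg 93.5 F [ 0.15  0.32 -4.92] w 65.3 tool move [ 4.  -0.3 32.3]
```

```bash
python3 -m pendant '[[-1,[3,0,3],0],[-1,[1,0,5],0],[-1,[0,0,5],0],[-1,[0,0,5],0],[-1,[0,0,5],0],[-1,[0,0,4],0],[-1,[0,0,3],0],[-1,[0,0,2],0],[-1,[0,0,0],0],[-1,[0,0,0],0]]'
for i in 1 2 3; do python3 -m pendant '[[-1,[0,0,0],0],[-1,[0,0,0],0],[-1,[0,0,0],0],[-1,[0,0,0],0],[-1,[0,0,0],0],[-1,[0,0,0],0],[-1,[0,0,0],0],[-1,[0,0,0],0],[-1,[0,0,0],0],[-1,[0,0,0],0]]' >/dev/null; done
python3 - <<'E'
from h import *
from bench import telemetry,cams
go(telemetry.state(),(582,-400),172)
a=cams.camera("side");s=a["color"][110:280,180:340,::-1];t=cams.camera("top")["color"][150:270,130:330,::-1]
cv2.imwrite("pics/fin.png",np.hstack([cv2.resize(s,(400,425),interpolation=3),cv2.resize(t,(400,240),interpolation=3) if 0 else cv2.copyMakeBorder(cv2.resize(t,(400,240),interpolation=3),0,185,0,0,0)]))
import pickle
o=pickle.load(open("c0.pkl","rb"))["side"]
for n,c in(("before",o),("after",a)):
    k=dark(c,(284,219),52,16);P=np.array([ray(c,q[0],62)[:2] for q in k],np.float32);print(n,"C",cv2.minAreaRect(P))
E
```

```text
time: 16.95
tcp_pos: [582.0, -399.7, 172.3]
orientation: [-0.096, 3.14, -0.0]
force: [-1.0, 0.3, -3.6]
gripper_width: 65.4
t 19.45 tcp [ 581.9 -399.8  172.3] jaw deg 93.5 F [ 0.01 -0.6  -4.55] w 65.2 tool move [-0.1 -0.2  0.3]
before C ((433.1309814453125, -212.58770751953125), (47.181663513183594, 47.150787353515625), 76.0716781616211)
after C ((433.34307861328125, -212.4674072265625), (47.46656799316406, 48.4823112487793), 76.35399627685547)
```

View pics/fin.png

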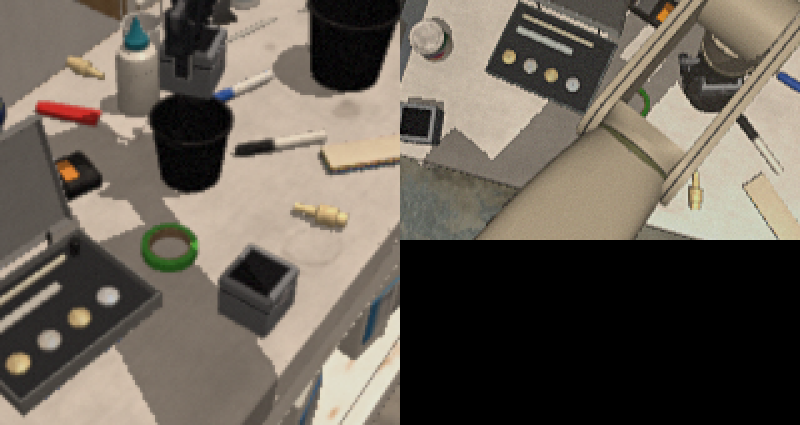

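The picture shows B held upright above the small pot. The pot, C and the other things are where they were.

```bash
python3 -c "
from bench import r
print(r.hand_in())"
```

```text
the job is handed in; nothing more can be done
None
```

The rattling box is found and the job is handed in at about 19.5 s of robot time. The gripper is holding the box upright over the smaller black pot.

- **Shake tests:** I lifted and shook two boxes. The right-hand one (C) stayed steady, with only about ±0.4 N of noise in the shake direction. The middle one (B) kept swinging at about 4.5 Hz with 1–2.4 N, so it is the rattler. I did not touch the third box (A).
- **Box put back:** C stands within about 1 mm and 0.3° of where it was, measured from the side camera before and after.
- **Final hold:** the tool is at (582, -400, 172) mm, within about 0.2 mm of the measured pot axis. By my estimate the box's underside is about 60 mm above the rim. The finger opening is 65 mm, and I waited over 2 s for the swinging to die down.
- **Last look:** the last picture showed the pot, tape, marker, coupler and gauge in place. This was by eye, and the arm partly hid the tape in the top view.

No check failed or disagreed. I did not measure the box's position in the gripper separately; it is inferred from the grasp.

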